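# Load a filter box into the test jig, under the pickup bar

## Robot

A 6-joint arm with a two-finger parallel gripper is mounted at the origin on a cart in front of the work surface, level with it; the furniture and walls round the work are solid. World frame = base frame: x ahead of the robot, y to its left, z up, the work surface at z = 0. Lengths are in m, angles in rad, forces in N, time in s.
With the tool pointing down it reaches from about 0.425 to 0.95 m from the base axis. Payload 14.7 kg.
Tool frame: the origin (TCP) lies at the very end of the fingers, on their centre line; the grasp point (between the pads) lies 19 mm behind it (env.grasp_offset is the distance from the TCP to the grasp point, in m); z points along the fingers, y is the line along which they close (so a half turn about z gives the same grasp; the last joint's range is limited). The gripper opens to 85 mm and grips with 20 to 120 N. Pads are 22 mm wide; open, the fingers measure 114 mm over their backs; the gripper's body (76 mm by 85 mm) begins 54 mm behind the grasp point. The pads swing forward as they close: fully open they stand 13 mm farther back than shut.
Start: joints at [1.088, 0.48, 1.596, -0, 1.065, -0.047], TCP at [0.274, 0.589, 0.231] pointing down, gripper open.
Joint ranges: [-2.75, 2.75], [-0.82, 2.05], [0.23, 2.67], [-1.56, 4.7], [0.09, 2.69], [-2.92, 2.92]. Speed limits (rad/s): [1.89, 1.89, 2.39, 3.01, 3.01, 3.01].

## Interface

Orientations are given as a unit quaternion [w, x, y, z].
In Python, from rig import env gives the robot as it stands. Calls block until the motion is done:
- env.reach(position, orientation): joint-space move of the TCP to a pose.
- env.servo_line(position, ori=None, rate=0.15, threshold=None): straight line of the TCP; ori=None keeps the orientation; rate is the mean speed in m/s. With threshold (N) it stops when the force on the tool has changed by that much, and returns True; else False.
- env.move_j(angles): joint-space move.
- env.open() and env.grab(force=None): open the fingers fully, or close them until they stop; force is the grip in N (None keeps the last).
- env.hold(seconds).
- env.inverse_kinematics(position, orientation): joint angles nearest the present ones, or None.
- env.sense(): the state.
- env.get_image(name): name is "side" or "top" or "wrist"; returns the picture (480x640x3 uint8, red, green, blue); there is no depth.
- env.camera_info(name): a dict with "mtx" (3x3 intrinsics, pixels), "rvec" (rotation vector, rad) and "tvec" (3), from world to camera coordinates, as OpenCV has them. Camera axes: x right, y down, z forward; pixel columns grow to the right and rows downward; lengths in m; the calibration is good to about 2 mm. The wrist camera is an equidistant fisheye: a pixel r from the principal point sees the ray r / f radians off the axis. A picture is of the moment at which its call begins: read the wrist's pose just before it. camera_info takes no time and is no camera call; for the wrist camera it gives the pose at the moment of the call.
A pose or a line that the arm cannot do raises env.MotionError and nothing moves.
- env.finish_job(): hands the job in; it is judged then, once.
Trained networks look in the newest picture that a camera, given by its name, has taken for a name from the list of things; names that differ only in an ending like _2 or _b are one class to them, and where a whole thing is asked for, a point or a joint stands for the part that bears it (a point fixed in the world has none). Each returns a list of dicts, best first, with "confidence" (0 to 1); they miss things now and then, are a little off and sometimes report something else, mostly with a low value. They report only what shows in the picture. A call takes as long as a camera call. They do not tell look-alikes from the thing itself.
- env.outline_of(camera, thing): "mask" (480x640 bool, what is visible of it) and "uv" ([column, row] in pixels, amid what is visible of it).
The state is a dict: "time_s": time; "joint_pos": joint angles; "qvel": joint speeds; "joint_torque": joint torques, N m; "ee_pos": TCP position; "orientation": TCP orientation; "wrist_force": force on the tool from outside, world axes, zero at the start; "wrist_torque": the same for the moment, N m; "width": opening from 0.0 (shut) to 1.0 (fully open); "grip_force": force on a finger pad.
Only numpy, scipy, OpenCV 4.12 (cv2) and the standard library are available. Lean on these libraries where they do the work, as an engineer would, in place of code of your own. Each camera call takes 0.05 s, during which the arm holds its last target. There are 200 camera calls.

## Task

Load the small die-cast filter box into the test jig: lay it lid up in the channel from the open end, either way round, and slide it under the black pickup bar until it is fully home against the end stop, without knocking the bar. Then swing the jig's retaining arm all the way round, across the channel behind the box, and let go. Leave the relay, the tape roll and the toroid where they are.

Things in the scene. Friction and masses are not known exactly. Their poses are not given: they have to be found in the camera images.
- jig: Fixed test jig. Origin under its aluminium plate, 6 mm thick; +x is the push-in direction, y across the channel, z up. Jig frame, mm: plate x -105 to 88, y -45 to 45, with a tab to y -85 at x -70 to -30. Channel along x at y = 0, 46 wide, between steel rails 6 wide and 4 high (top z 10), x -82 to 75. A black bar bridges it at x 30 to 65 on grey posts (y 26 to 36 either side, z 6 to 40).
- mouth (a point): Centre of the channel floor at its open, flared near end (jig frame x -100, y 0, z 6 mm), with the jig's axes. The clear stretch of channel for setting the box down runs from here 130 mm along the jig's +x to the bar.
- stop (a point): Centre of the end stop's near face, on the channel floor (jig frame x 75, y 0, z 6 mm). The stop is two fixed steel ears, y 10 to 23 mm either side, 22 mm high, with a gap between them for the box's socket.
- bar: The pickup bar of the jig (moves with the jig): black bar 35 x 72 mm, underside at z = 40 mm in the jig's frame (34 above the plate, 8 above the box), 12 thick, with a grey pad to z = 57 mm. Origin at the centre of its underside. Must not be struck.
- home (a point): Point on the channel floor (jig frame x 30, y 0, z 6 mm), with the jig's axes: where the middle of the box's underside is when the box is fully home. The rear face of the box is then at x -15 and its rear socket ends at x -26 mm in the jig's frame, so 45 mm of the box sticks out from under the bar.
- keeper (a joint): Retaining arm on an upright pivot, rad, 0 to pi, clockwise from above. 0: points to the jig's -y, away from the channel; pi/2: to the jig's -x; pi (hard stop): straight across the channel behind the box. Stays where left, friction 0.03 N m. Steel arm 100 x 12 mm, z 12 to 22 mm; a rubber nose 14 mm out from its leading side ends 4 mm behind the socket of a box that is home.
- pivot (a point): On the pivot axis of the retaining arm, at the height of the knob's top (jig frame x -50, y -65, z 52 mm).
- knob (a point): Centre of the top of the upright black knob on the retaining arm, 77 mm from the pivot axis: round, 12 mm diameter, 30 mm tall, standing on the arm (from z 22 to 52 mm above the bench).
- cast_box: Small die-cast grey metal filter box, loose, 0.13 to 0.23 kg: 40 (x) by 90 (y) by 26 mm (z), long axis y, lying lid up on the bench; from the middle of each end a gold socket 8 mm in diameter sticks out 11 mm, so 112 mm overall. Origin 3.5 mm below the centre of its underside. Grasp across the 40 mm.
- relay: Relay with a clear cover, 22 x 28 x 36 mm, loose bystander. Origin at the centre of its underside.
- tape_roll: Blue tape roll lying flat, 66 mm across, 19 mm high, loose bystander. Origin at the centre of its underside.
- toroid: Copper-wound toroid lying flat, 45 mm across, 12 mm high, loose bystander. Origin at the centre of its underside.
Mind the look-alikes: they are no part of the job. Several things have the shape of the cast_box; the one meant has the colours described above.

How it is judged:
On the way:
1. the box lies flat on the channel floor, under the bar, fully home (within 5 mm of the end stop) (x of cast_box in the frame of home between -0.005 and 0.004 m and y of cast_box in the frame of home between -0.006 and 0.006 m and z of cast_box in the frame of home below 0 m and angle between cast_box's own z axis and vertical below 0.1 rad), for 0.2 s.
At the end, for the whole second after the job is handed in: the box lies at rest, lid up and flat on the channel floor, lengthwise in the channel, within 5 mm of fully home against the end stop; the retaining arm is at rest across the channel, within 0.14 rad (8 degrees) of its stop (all of step 1 and angle between the y axis of cast_box and the x axis of jig, either way round below 0.15 rad and value of joint keeper above 3 rad and linear speed of cast_box below 0.01 m/s and velocity of joint keeper below 0.1 rad/s); the robot touches nothing.
It fails at once if the pickup bar is struck with over 6 N (contact force between bar and anything else above 6 N).
It fails at once if the relay, tape roll or toroid is moved by over 30 mm (distance of any of relay, tape_roll, toroid from where it was at the start of the episode above 0.03 m).
It also fails if it takes over 62 s, if anything falls off the work surface, if the arm or the gripper's body presses on something with over 40 N, if the wrist force passes 120 N, or if a joint passes its speed limit or range.

## Working session

There is one attempt and no reset: what is moved stays moved. The work goes in short steps, each a Python script; the robot and the scene stay as the last script left them, time stands still between calls to the robot, and variables do not carry over. Pictures are saved under pics/ and viewed, at most 10 in all, crops included, and the job is handed in when it is done.

```bash
mkdir -p pics; ls
python3 - <<'E'
from rig import env
import cv2,numpy as np
for c in("top","side"):
    im=env.get_image(c); cv2.imwrite(f"pics/{c}0.png",im[:,:,::-1])
    i=env.camera_info(c); R=cv2.Rodrigues(i["rvec"])[0]; print(c,i["mtx"].tolist(),(-R.T@i["tvec"].ravel()).round(3),R[2].round(2))
    for t in("cast_box","jig","bar","keeper","knob","relay","tape_roll","toroid"):
        print(t,[(round(d["confidence"],2),np.round(d["uv"]).tolist(),int(d["mask"].sum())) for d in env.outline_of(c,t)])
print(env.sense())
E
```

```text
pics
top [[434.46456021834496, 0.0, 312.0277407952027], [0.0, 434.46456021834496, 239.31523541078062], [0.0, 0.0, 1.0]] [0.538 0.034 0.892] [ 0.12 -0.01 -0.99]
cast_box [(0.69, [410.0, 238.0], 1071), (0.62, [328.0, 240.0], 966)]
jig [(0.59, [210.0, 294.0], 5049)]
bar [(0.78, [169.0, 292.0], 691), (0.3, [254.0, 261.0], 409), (0.29, [210.0, 296.0], 4895)]
keeper [(0.8, [248.0, 261.0], 388)]
knob [(0.93, [252.0, 260.0], 440)]
relay [(0.49, [322.0, 186.0], 173)]
tape_roll [(0.61, [464.0, 311.0], 534)]
toroid [(0.51, [379.0, 170.0], 262)]
side [[585.0475263135557, 0.0, 317.64370469507196], [0.0, 585.0475263135557, 246.9047012861671], [0.0, 0.0, 1.0]] [0.516 1.027 0.667] [ 0.12 -0.84 -0.53]
cast_box [(0.94, [328.0, 214.0], 573), (0.92, [323.0, 249.0], 724), (0.21, [270.0, 218.0], 168)]
jig [(0.65, [366.0, 335.0], 4842)]
bar [(0.76, [366.0, 337.0], 881)]
keeper [(0.87, [336.0, 287.0], 419)]
knob [(0.95, [337.0, 289.0], 400), (0.54, [366.0, 335.0], 4836), (0.42, [331.0, 211.0], 573)]
relay [(0.66, [273.0, 246.0], 265)]
tape_roll [(0.82, [401.0, 200.0], 336)]
toroid [(0.74, [271.0, 220.0], 100), (0.31, [335.0, 286.0], 412)]
{'time_s': 0.9, 'joint_pos': array([ 1.08840135e+00,  4.80208778e-01,  1.59630435e+00, -4.92310390e-05,
        1.06508968e+00, -4.66122252e-02]), 'qvel': array([-6.66929566e-04,  5.75081186e-04, -6.43322304e-04,  9.30234418e-05,
        9.37104754e-04, -3.14764843e-06]), 'joint_torque': array([-1.00148856e-03, -9.50473309e+01, -4.30637026e+01, -2.31401700e-04,
        1.11742687e-03,  1.83343951e-05]), 'ee_pos': array([0.27437787, 0.5892441 , 0.23128923]), 'orientation': array([ 1.94576181e-05,  2.16159693e-01,  9.76358022e-01, -1.05323121e-05]), 'wrist_force': array([-0.20819956, -0.00594694, -0.06164616]), 'wrist_torque': array([0.06772322, 0.01781455, 0.01382968]), 'grip_force': 0.0, 'width': 0.999695970947909}
```

Run:
```python
import cv2
im=cv2.imread("pics/top0.png")[140:380,120:520]; cv2.imwrite("pics/top0c.png",cv2.resize(im,None,fx=2,fy=2,interpolation=cv2.INTER_CUBIC))
im=cv2.imread("pics/side0.png")[180:420,200:520]; cv2.imwrite("pics/side0c.png",cv2.resize(im,None,fx=2.5,fy=2.5,interpolation=cv2.INTER_CUBIC))
```

```text
(no output)
```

View pics/top0c.png

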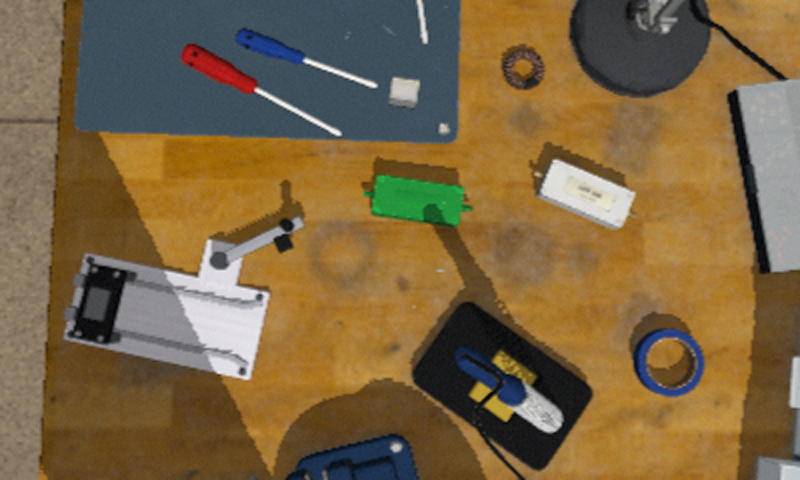

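View pics/side0c.png

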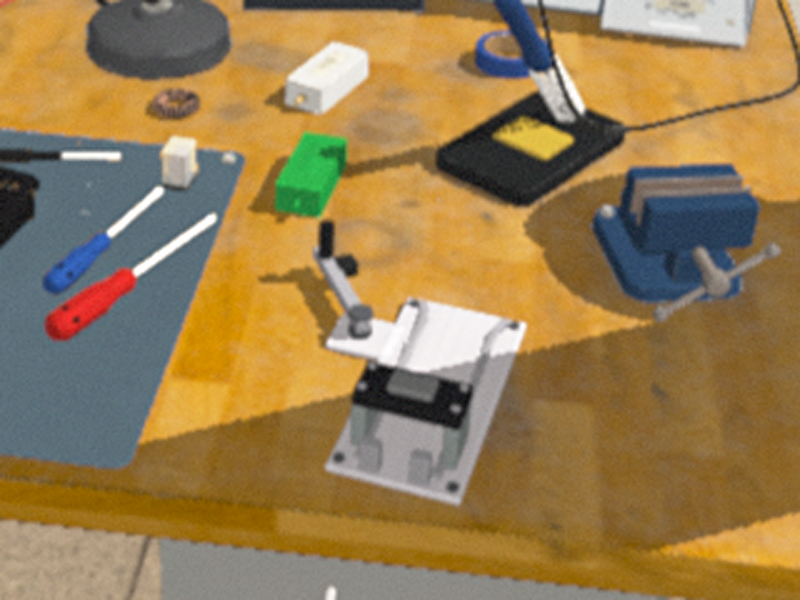

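Candidates: green box at top (328,240) and the pale grey/white one with gold sockets at top (410,238). The green one is the look-alike and the grey one fits. I'll confirm that with the wrist camera. The jig has its bar end at image left, near (169,292), and its mouth to the right.

```bash
cat > h.py <<'E'
from rig import env
import cv2,numpy as np
from scipy.optimize import minimize
from itertools import product
def proj(cam,P,info=None):
    i=info or env.camera_info(cam); P=np.atleast_2d(P).astype(float)
    if cam!="wrist": return cv2.projectPoints(P,i["rvec"],i["tvec"],i["mtx"],None)[0][:,0]
    return cv2.fisheye.projectPoints(P[:,None],np.array(i["rvec"],float).reshape(3,1),np.array(i["tvec"],float).reshape(3,1),np.array(i["mtx"],float),np.zeros(4))[0][:,0]
def bx(x0,x1,y0,y1,z0,z1): return np.array(list(product((x0,x1),(y0,y1),(z0,z1))))/1000.
JIG=[bx(-105,88,-45,45,0,6),bx(-70,-30,-85,-45,0,6),bx(30,65,-36,36,40,52),bx(30,65,26,36,6,40),bx(30,65,-36,-26,6,40),bx(75,80,10,23,6,28),bx(75,80,-23,-10,6,28)]
BOX=[bx(-20,20,-45,45,0,26),bx(-4,4,-56,56,9,17)]
def T(p,P): c,s=np.cos(p[2]),np.sin(p[2]); return P@np.array([[c,s,0],[-s,c,0],[0,0,1]])+[p[0],p[1],0]
def sil(cam,p,M,info,S=4):
    m=np.zeros((480*S,640*S),np.uint8)
    for B in M: cv2.fillConvexPoly(m,cv2.convexHull(np.round(proj(cam,T(p,B),info)*S+S/2-.5).astype(np.int32)),1)
    return cv2.resize(m.astype(np.float32),(640,480),interpolation=cv2.INTER_AREA)
def fit(p0,M,obs): # obs: list of (cam,mask,info)
    def f(p):
        e=0
        for c,m,i in obs:
            s=sil(c,p,M,i); e+=1-np.minimum(s,m).sum()/np.maximum(s,m).sum()
        return e/len(obs)
    st=np.array([p0]+[np.add(p0,d) for d in ((.012,0,0),(0,.012,0),(0,0,.12))])
    for k in range(2):
        r=minimize(f,st[0],method="Nelder-Mead",options=dict(initial_simplex=st,xatol=2e-4,fatol=1e-5,maxiter=150)); st=np.array([r.x]+[r.x+d for d in ((.004,0,0),(0,.004,0),(0,0,.05))])
    return r.x,r.fun
def ray(cam,uv,z):
    i=env.camera_info(cam); R=cv2.Rodrigues(i["rvec"])[0]; d=R.T@np.linalg.inv(i["mtx"])@[*uv,1]; c=-R.T@np.ravel(i["tvec"]); return c+d*(z-c[2])/d[2]
E
python3 - <<'E'
from h import *
env.get_image("top");env.get_image("side")
def near(c,t,uv):
    L=env.outline_of(c,t); return min(L,key=lambda d:np.hypot(*np.subtract(d["uv"],uv))) 
o=lambda c,t,uv:(c,near(c,t,uv)["mask"].astype(np.float32),env.camera_info(c))
bo=[o("top","cast_box",(410,238)),o("side","cast_box",(328,214))]
jo=[o("top","jig",(210,294)),o("side","jig",(366,335))]
for n,t in(("box0",bo),("green",[])):
    pass
c=ray("top",(410,238),.02); e=ray("top",(437,246),.026)-ray("top",(388,227),.026); yb=np.arctan2(e[1],e[0])-np.pi/2
print("box",c,yb); 
for ob in (bo,bo[:1],bo[1:]): print(fit([c[0],c[1],yb],BOX,ob))
a=[ray("top",(120+u/2,140+v/2),.006) for u,v in((85,254),(65,338),(249,380),(270,290))]
d=a[0]-a[3]; j0=np.mean(a,0); y=np.arctan2(d[1],d[0]); j0=j0[:2]+np.array([np.cos(y),np.sin(y)])*.0085
print("jig",j0,y)
for ob in (jo,jo[:1],jo[1:]): print(fit([*j0,y],JIG,ob))
for t in("knob","relay","tape_roll","toroid"): 
    L=env.outline_of("top",t); print(t,[ray("top",d["uv"],.02).round(3).tolist() for d in L])
g=env.outline_of("top","cast_box"); print([ray("top",d["uv"],.02).round(3).tolist() for d in g])
for cam,uv in(("top",(264,252)),("side",(330.5,270))):print("knobtop",cam,ray(cam,uv,.052),ray(cam,uv,.03))
print(env.sense()["time_s"])
E
```

```text
box [ 0.64609539 -0.16954725  0.02      ] -3.5096867390723547
(array([ 0.6499404 , -0.17535936, -3.54144149]), np.float64(0.12302649021148682))
(array([ 0.64900036, -0.1759539 , -3.53775109]), np.float64(0.0632697343826294))
(array([ 0.65391478, -0.1794221 , -3.50368042]), np.float64(0.08385825157165527))
jig [0.52502238 0.25509322] 1.3869230865582634
(array([0.52636656, 0.25511549, 1.36496782]), np.float64(0.11265340447425842))
(array([0.52518978, 0.25544794, 1.36893844]), np.float64(0.07285201549530029))
(array([0.52924277, 0.25204212, 1.36975425]), np.float64(0.11312729120254517))
knob [[0.6, 0.145, 0.02]]
relay [[0.752, 0.01, 0.02]]
tape_roll [[0.478, -0.274, 0.02]]
toroid [[0.77, -0.112, 0.02]]
[[0.645, -0.009, 0.02], [0.64, -0.176, 0.02]]
knobtop top [0.61259188 0.12194348 0.052     ] [0.61455567 0.12424245 0.03      ]
knobtop side [0.61565819 0.12734384 0.052     ] [0.61923102 0.09513405 0.03      ]
1.45
```

```bash
cat >> h.py <<'E'
def q(phi): return np.array([0,np.cos(phi/2),np.sin(phi/2),0])
def wl(n,things,p0):
    i=env.camera_info("wrist"); im=env.get_image("wrist"); out={}
    for t,M in things:
        L=env.outline_of("wrist",t)
        uv0=proj("wrist",[[p0[t][0],p0[t][1],.02]],i)[0]; print(t,"expected",uv0.round(),[(round(d["confidence"],2),np.round(d["uv"]).tolist(),int(d["mask"].sum())) for d in L])
        if L and M:
            d=min(L,key=lambda d:np.hypot(*np.subtract(d["uv"],uv0))); r=fit(p0[t],M,[("wrist",d["mask"].astype(np.float32),i)]); print(t,r); out[t]=r[0]
            s=sil("wrist",r[0],M,i)>.5; cs,_=cv2.findContours(s.astype(np.uint8),0,1); im=im.copy(); cv2.drawContours(im,cs,-1,(255,0,255),1)
    cv2.imwrite(f"pics/{n}.png",im[:,:,::-1]); return out
E
python3 - <<'E'
from h import *
J=[.526,.255,1.367]; B=[.650,-.176,-3.54]
env.reach([.50,.17,.30],q(1.367))
wl("wj",[("jig",JIG),("knob",None)],{"jig":J,"knob":[.614,.124]})
env.reach([.62,-.18,.22],q(1.17))
wl("wb",[("cast_box",BOX)],{"cast_box":B})
print(env.sense()["time_s"],env.sense()["joint_pos"])
a=cv2.imread("pics/wj.png");b=cv2.imread("pics/wb.png"); cv2.imwrite("pics/w.png",cv2.resize(np.vstack([a,b]),(640,960))[:, :][::1])
E
```

```text
jig expected [324. 120.] [(0.91, [331.0, 142.0], 14386)]
jig (array([0.52727219, 0.25523083, 1.36416245]), np.float64(0.07456284761428833))
knob expected [418. 217.] [(0.82, [401.0, 200.0], 1172)]
cast_box expected [344. 195.] [(0.85, [347.0, 196.0], 4295), (0.6, [267.0, 39.0], 3717)]
cast_box (array([ 0.65088171, -0.17629694, -3.54018549]), np.float64(0.03797256946563721))
4.8583 [-3.27443794e-01  4.83701459e-01  1.61923358e+00  2.03257812e-04
  1.03805832e+00  7.15690185e-02]
```

View pics/wj.png

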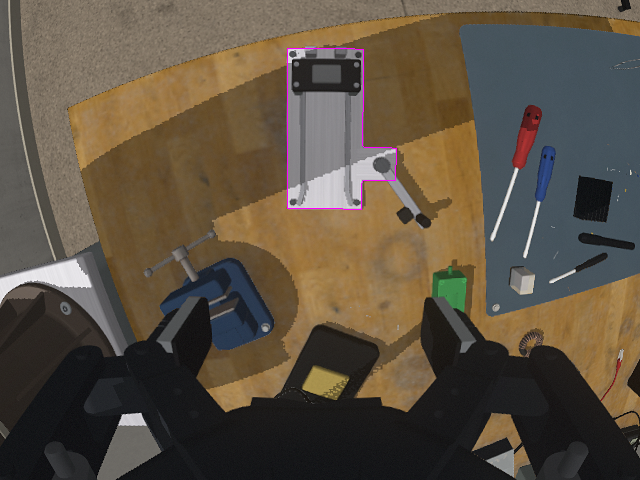

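View pics/wb.png

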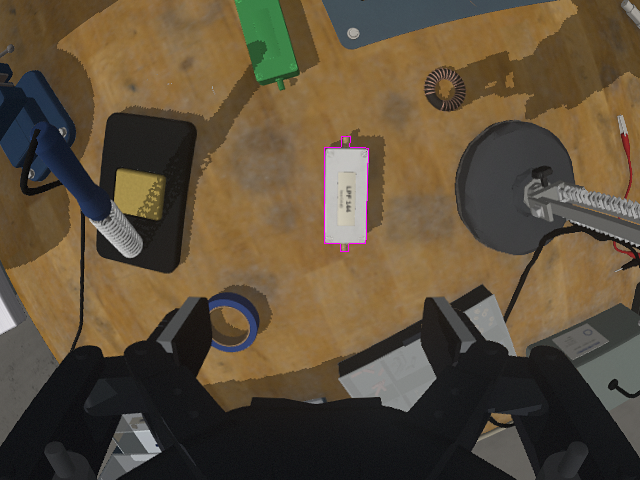

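The crop confirms it: the box at wrist (347,196) is grey metal with an "LPF 144" label and gold sockets at both ends, so it's the one meant. The jig outline fits well, so I'll grasp behind the box's middle.

Run:
```python
from h import *
i=env.camera_info("wrist"); R=cv2.Rodrigues(i["rvec"])[0]; print("cam rel tcp",-R.T@np.ravel(i["tvec"])-env.sense()["ee_pos"])
a=1.172; g=np.array([.6509,-.1763])-.026*np.array([np.cos(a),np.sin(a)])
env.reach([*g,.10],q(a)); print(env.servo_line([*g,.006],rate=.08,threshold=15))
env.grab(80); s=env.sense(); print(s["width"],s["grip_force"],s["ee_pos"])
env.servo_line([*g,.05],rate=.08); s=env.sense(); print(s["width"],s["wrist_force"],s["wrist_torque"],s["time_s"])
cv2.imwrite("pics/lift.png",cv2.resize(env.get_image("side")[150:290,240:420,::-1],None,fx=4,fy=4,interpolation=cv2.INTER_CUBIC))
```

```text
cam rel tcp [0.02627183 0.0628574  0.1421052 ]
False
0.45352112907351744 81.26830458641052 [ 0.64109514 -0.20034902  0.0066121 ]
0.4456845497411706 [ 0.06200167 -0.54088368 -2.13780977] [-0.05511488  0.00241961 -0.03161437] 7.9417
```

View pics/lift.png

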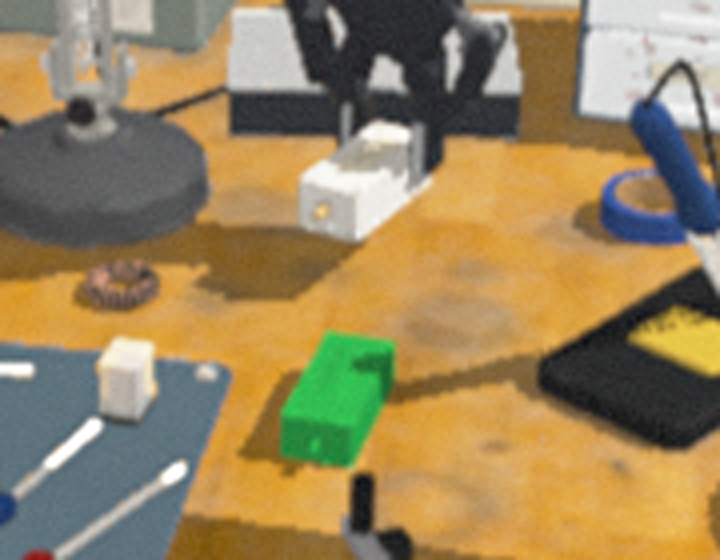

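```bash
cat >> h.py <<'E'
JP=np.array([.5270,.2552,1.365])
def jp(x,y,z): return T(JP,np.array([[x,y,z]])/1000.)[0]
E
python3 - <<'E'
from h import *
p=env.sense()["ee_pos"]; env.servo_line([p[0],p[1],.2],rate=.25)
env.reach(jp(-35-26,0,160),q(1.365)); env.servo_line(jp(-61,0,75),rate=.1)
i=env.camera_info("wrist"); im=env.get_image("wrist").copy()
L=lambda a,b,z:[cv2.line(im,*[tuple(int(v) for v in u) for u in proj("wrist",[T(JP,np.array([[*P,z]])/1000.)[0] for P in (a,b)],i)],(255,0,255),1)]
for y in(-29,-23,23,29): L((-60,y),(30,y),10)
for y in(-45,45): L((-70,y),(88,y),6)
L((88,-45),(88,45),6); L((30,-36),(30,36),52); L((65,-36),(65,36),52)
cv2.imwrite("pics/hov.png",im[:,:,::-1]); s=env.sense();print(s["time_s"],s["ee_pos"],s["width"])
E
```

```text
11.3333 [0.51498851 0.19563072 0.0756204 ] 0.4515205664019611
```

View pics/hov.png

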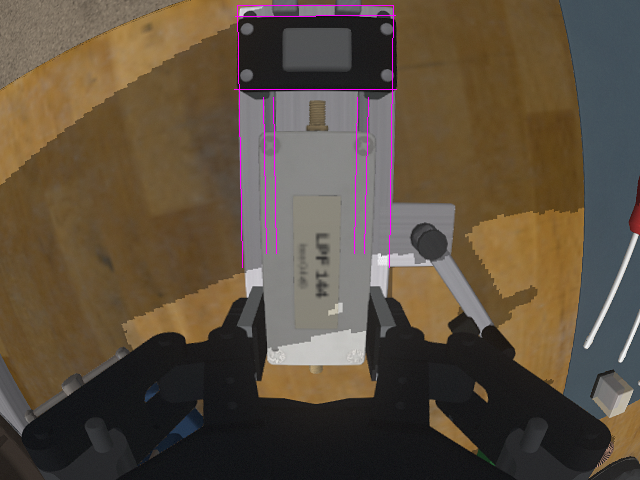

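Run:
```python
from h import *
env.servo_line(jp(-61,0,22),rate=.08)
h=env.servo_line(jp(-61,0,12.0),rate=.03,threshold=12); s=env.sense(); print(h,s["ee_pos"],s["wrist_force"],s["wrist_torque"])
z=s["ee_pos"][2]
if z<.0145:
    h=env.servo_line([*jp(0,0,0)[:2],z],rate=.05,threshold=12); s=env.sense()
    print(h,s["ee_pos"],s["wrist_force"],s["time_s"],T([0,0,-JP[2]],s["ee_pos"]-[*JP[:2],0])*1e3)
    env.get_image("side"); cv2.imwrite("pics/s2.png",cv2.resize(env.get_image("side")[220:400,260:460,::-1],None,fx=3,fy=3,interpolation=cv2.INTER_CUBIC))
```

```text
True [0.51484621 0.19557502 0.01257257] [-1.77063156 -0.7313043  11.61855944] [-0.05078354  0.22177821 -0.03885975]
False [0.52706087 0.25537547 0.01257015] [-1.29307374  1.34625515  3.98699019] 13.8833 [ 0.18420929 -0.02373144 12.57014551]
```

Run:
```python
from h import *
h=env.servo_line([*jp(9,0,0)[:2],.0126],rate=.02,threshold=15); s=env.sense()
print(h,s["wrist_force"],s["time_s"],T([0,0,-JP[2]],s["ee_pos"]-[*JP[:2],0])*1e3)
cv2.imwrite("pics/s3.png",cv2.resize(env.get_image("side")[220:400,260:460,::-1],None,fx=4,fy=4*.83,interpolation=cv2.INTER_CUBIC))
```

```text
True [ 0.46776228 -5.63786266  7.91694313] 14.325 [ 3.84507653  0.11105703 12.5731229 ]
```

View pics/s3.png

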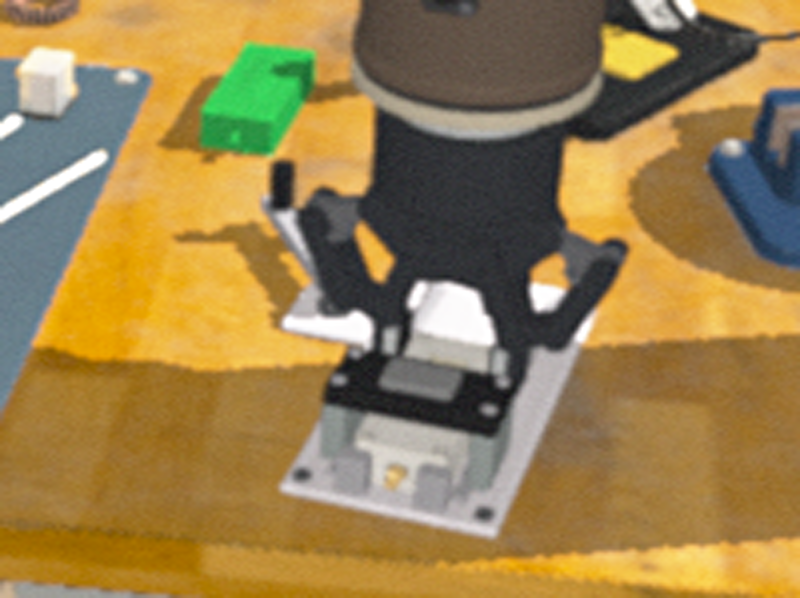

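The box is home: force rose at 3.85 mm against 4 expected, and the socket sits between the ears at crop (395,475). Next I'll release it, grip the knob and swing the keeper.

Run:
```python
from h import *
env.open(); p=env.sense()["ee_pos"]; env.servo_line([*p[:2],.11],rate=.1)
k=T([0,0,-JP[2]],np.array([.6142,.1245,0])-[*JP[:2],0])*1e3; d=k[:2]-[-50,-65]; th=np.arctan2(-d[0],-d[1]); print("knob jig",k,np.hypot(*d),th)
K=lambda t,z=28:jp(-50-77*np.sin(t),-65-77*np.cos(t),z)
env.reach(K(th,110),q(JP[2]))
i=env.camera_info("wrist");im=env.get_image("wrist").copy();u=proj("wrist",[K(th,52)],i)[0]; print(u); cv2.circle(im,tuple(int(v) for v in u),6,(255,0,255),1); cv2.imwrite("pics/kn.png",im[:,:,::-1])
print(env.servo_line(K(th),rate=.1,threshold=8),env.sense()["ee_pos"])
env.grab(25); s=env.sense(); print(s["width"],s["grip_force"],s["wrist_force"],s["time_s"])
cv2.imwrite("pics/kn2.png",cv2.resize(env.get_image("wrist")[180:480,100:540,::-1],None,fx=1.7,fy=1.7))
```

```text
knob jig [-110.12300645 -112.06807507    0.        ] 76.3556127310968 0.9065924948863284
[316.91426651 258.50785553]
False [0.61491244 0.12401856 0.02850707]
0.13024850220951337 24.41390722990036 [ 0.29496853 -0.82281088  3.42690857] 18.3917
```

View pics/kn2.png

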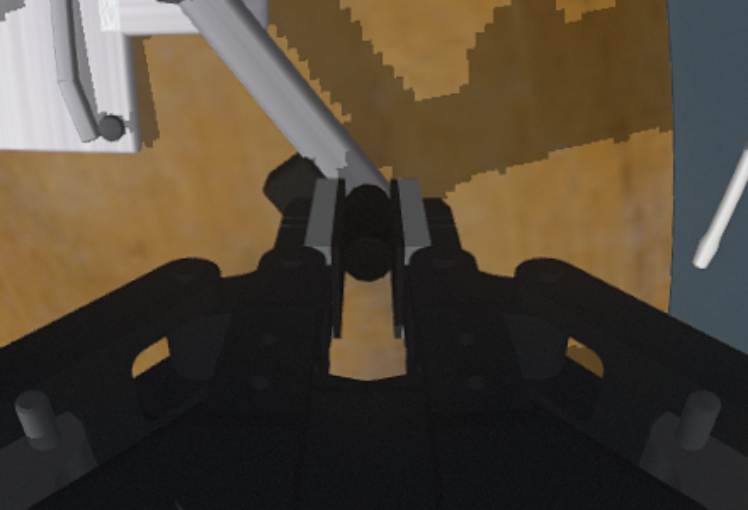

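Run:
```python
from h import *
K=lambda t,z=28.5:jp(-50-77*np.sin(t),-65-77*np.cos(t),z)
for t in np.linspace(.907,3.165,20)[1:]:
    h=env.servo_line(K(t),rate=.08,threshold=12)
    if h: break
s=env.sense(); print(h,t,s["wrist_force"],s["width"],s["time_s"],T([0,0,-JP[2]],s["ee_pos"]-[*JP[:2],0])*1e3)
cv2.imwrite("pics/e1.png",cv2.resize(env.get_image("wrist")[60:460,60:580,::-1],None,fx=1.5,fy=1.5))
```

```text
True 3.165 [ 1.05445048 -2.51663792  6.00117887] 0.1279400410266451 23.45 [-49.08895629  11.25561416  28.44612256]
```

View pics/e1.png

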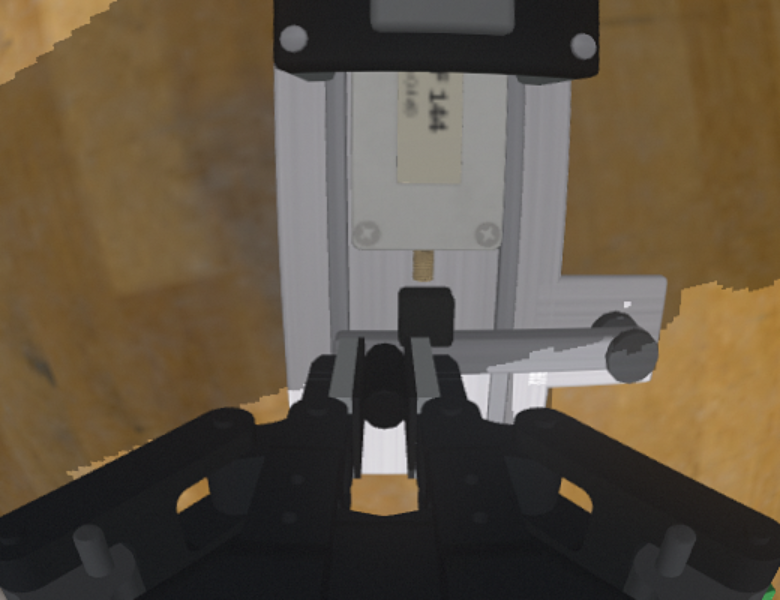

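The keeper is at its stop, with the nose just behind the socket at crop (425,285). I'll release it, retreat and check.

Run:
```python
from h import *
env.open(); p=env.sense()["ee_pos"]; env.servo_line([*p[:2],.2],rate=.12); env.hold(.5)
cv2.imwrite("pics/e2.png",cv2.resize(env.get_image("wrist")[60:360,160:560,::-1],None,fx=2,fy=2)); s=env.sense();print(s["time_s"],s["wrist_force"])
```

```text
26.3333 [ 0.23843616 -0.53882445  1.01053362]
```

View pics/e2.png

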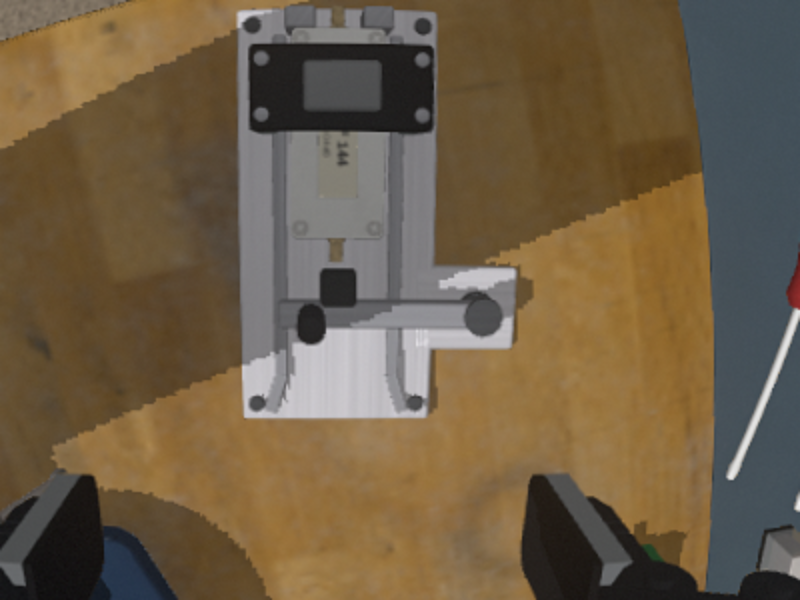

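The box sits against the ears at (340,20), the arm lies squarely across the channel at y≈313, and the gripper is clear.

```bash
python3 -c "
from rig import env
print(env.finish_job())"
```

```text
the job is handed in; nothing more can be done
None
```

I handed the job in at about 26 s: the grey filter box is fully home under the bar, the retaining arm is swung to its stop behind it, and the gripper is clear; the judge returned no verdict.

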